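# Clear rejected tablets off the sorting stand

### The arm

A 7-joint arm with a two-finger parallel gripper is mounted at the origin on the work surface. World frame = base frame: x ahead of the robot, y to its left, z up, the work surface at z = 0. Lengths are in m, angles in rad, forces in N, time in s.
With the tool pointing down it reaches from about 0.4 to 0.85 m from the base axis. Payload 4.5 kg.
Tool frame: the origin (TCP) lies between the finger pads; the fingertips stand r.tip_reach ahead of it and the grasp point (between the pads) lies 3 mm ahead of it (r.tip_reach is the distance from the TCP to the fingertips, in m); z points along the fingers, y is the line along which they close (so a half turn about z gives the same grasp; the last joint's range is limited). The gripper opens to 88 mm and grips with 3 to 60 N. Pads are 18 mm wide; open, the fingers measure 123 mm over their backs; the gripper's body (75 mm by 187 mm) begins 45 mm behind the grasp point.
Start: joints at [-1.088, 0.689, -0.195, 1.565, 0.157, 0.902, -0.215], TCP at [0.271, 0.563, 0.261] pointing down, gripper open.
Joint ranges: [-3.01, 3.01], [-0.46, 2.08], [-1.47, 1.51], [0.13, 2.56], [-1, 4.14], [0.04, 2.09], [-2.66, 2.66]. Speed limits (rad/s): [2.57, 2.57, 3.14, 3.14, 3.14, 3.14, 3.14].

### API

Orientations are given as a unit quaternion [x, y, z, w].
In Python, from plant import r gives the robot as it stands.
- The arm moves only by the tool step_arm, never from a script. Its argument "motion" is a list of rows, each an object with "dp": the shift along the tool's x, y, z in mm, a list of three; "twist": the turn, a rotation vector about the tool's x, y, z in rad, a list of three; "hand": the opening, from -1 (shut) to 1 (fully open). In form: [{"dp": [dx, dy, dz], "twist": [rx, ry, rz], "hand": hand}, ...]. A call has 1 to 5 rows; each row is the pose to reach, as a shift and turn from the pose commanded when the call began, along the tool's axes at that moment; what a row does not reach only later rows make up. A row lasts 1/8 s, in which the tool goes at most 62.5 mm and 10.7 degrees, less where a joint would pass 70% of its speed; a pose out of reach is approached as far as the arm can. A call with a gripper value outside its range is refused whole. The fingers move at their own pace and stop on an object; "force" is the grip in N (left out, the last holds). Time passes only in rows, so rows that repeat a pose let the fingers close. It gives the time, the measured TCP pose, the force, the opening and the grip force at its end, in the units of the state.
- r.get_state(): the state, without advancing time (a new reading comes with each control period).
- r.snapshot(name): name is "scene" or "top"; returns a dict with "pixels" (400x640x3 uint8, red, green, blue), "depth" (400x640 float32, m along the optical axis (not along the pixel's ray), 0 where there is no reading), "fx", "fy", "cx", "cy" (pixels), "xyz" and "orientation" of the camera in the world. Camera axes: x right, y down, z forward; pixel columns grow to the right and rows downward; lengths in m; the calibration is good to about 2 mm. A picture is of the moment at which its call begins.
- r.finish_job(): hands the job in; it is judged then, once.
Trained networks look in the newest picture that a camera, given by its name, has taken for a name from the list of things; names that differ only in an ending like _2 or _b are one class to them, and where a whole thing is asked for, a point or a joint stands for the part that bears it (a point fixed in the world has none). Each returns a list of dicts, best first, with "score" (0 to 1); they miss things now and then, are a little off and sometimes report something else, mostly with a low value. They report only what shows in the picture. A call takes as long as a camera call.
- r.search_frame(camera, thing): "at" ([x, y, z] in m, in the coordinates of the camera as it stood for that picture, good to about 4 mm: the middle of the surface that is visible of it).
The state is a dict: "clock": time; "q": joint angles; "qd": joint speeds; "joint_torque": joint torques, N m; "tool_pos": TCP position; "eef_rot": TCP orientation; "contact_force": force on the tool from outside, world axes, zero at the start; "moment": the same for the moment, N m; "opening": opening from 0.0 (shut) to 1.0 (fully open); "finger_force": force on a finger pad.
Only numpy, scipy, OpenCV 4.12 (cv2) and the standard library are available. Lean on these libraries where they do the work, as an engineer would, in place of code of your own. Each camera call takes 0.05 s, during which the arm holds its last target. There are 200 camera calls.

### The job

Clear the rejected tablets from the sorting stand: lift the lid off the stand's catch box by its knob and lay it flat on the table, knob up, then take the scraper and wipe every tablet off the deck into the box. Finish by standing the scraper back upright on the middle of its mat and putting the lid back on the box, properly seated. Do not touch the tablets with the gripper, and leave the jar, the small bottle and the bowl where they are.

Things in the scene. Friction and masses are not known exactly. Their poses are not given: they have to be found in the camera images.
- stand: Fixed tablet-sorting stand; origin on the table under its steel deck, z up. Deck top 60 mm above the table; a white catch box is built on at its -y end. Three rails 8 mm thick, 12 mm high edge the deck: two sides (inner faces x = +-75 mm), running on along the catch box too, and the back (inner face y = +155 mm). The deck's open edge, at y = -100 mm, is the box's near rim.
- box_mouth (a point): Centre of the catch box's mouth, level with deck and far rim (60 mm above the table), at (0, -150) mm of the stand, axes alike. Mouth 150 (x) x 100 (y) mm, 52 mm deep, outer walls 8 mm. Sweeping along -y over the open edge drops tablets in. At the start tablet centres lie between y = -60 and +75 mm of the stand, so the scraper fits behind them before the back rail.
- lid: Loose steel lid, 0.2 kg, on the box at first. Origin: centre of the underside of its step (142 x 92 x 6 mm), which drops into the mouth; above, a plate 142 (x) x 114 (y) x 6 mm fitting between the side rails, resting on far rim and deck edge; on top a black oblong knob 38 (x) x 20 (y) mm, 12 to 52 mm above the origin. Seated: origin 6 mm below box_mouth, x along the stand's (either way).
- scraper: Loose hand scraper, about 0.16 kg, on its mat at the start. Origin: centre of its underside. Grey block 64 mm (x, its wiping width) x 40 mm (y) x 20 mm high, with an upright wooden grip 44 (x) x 22 (y) mm from 20 to 71 mm above the origin. Wipes along its y, either way.
- mat: Thin fixed black rubber mat 150 (x) x 110 (y) x 3 mm, the scraper's place. Origin: centre of its underside. The table between the mat and the stand, slightly farther out (around world x 0.60, y 0.22 m), is always clear, with room for the lid.
- jar: Bystander: amber jar with black cap, 68 mm wide, 110 mm high; origin centre of underside.
- vial: Bystander: small amber bottle 40 mm wide, 75 mm high; origin centre of underside.
- mortar: Bystander: white bowl 110 mm wide, 60 mm high; origin centre of underside.
- tablet0: White round tablet 22 mm across, 8 mm thick, lying on the deck; origin: centre of its (starting) underside. Between 4 and 8 tablets are present; None if absent.
- tablet1: White round tablet 22 mm across, 8 mm thick, lying on the deck; origin: centre of its (starting) underside. Between 4 and 8 tablets are present; None if absent.
- tablet2: White round tablet 22 mm across, 8 mm thick, lying on the deck; origin: centre of its (starting) underside. Between 4 and 8 tablets are present; None if absent.
- tablet3: White round tablet 22 mm across, 8 mm thick, lying on the deck; origin: centre of its (starting) underside. Between 4 and 8 tablets are present; None if absent.
- tablet4: White round tablet 22 mm across, 8 mm thick, lying on the deck; origin: centre of its (starting) underside. Between 4 and 8 tablets are present; None if absent.
- tablet5: White round tablet 22 mm across, 8 mm thick, lying on the deck; origin: centre of its (starting) underside. Between 4 and 8 tablets are present; None if absent.
- tablet6: White round tablet 22 mm across, 8 mm thick, lying on the deck; origin: centre of its (starting) underside. Between 4 and 8 tablets are present; None if absent.
- tablet7: White round tablet 22 mm across, 8 mm thick, lying on the deck; origin: centre of its (starting) underside. Between 4 and 8 tablets are present; None if absent.

How it is judged:
By the outcome, as a careful person would: the job done as asked, in the order asked, and still so for the second after the job is handed in, with the robot touching nothing.
Of tablet0, tablet1, tablet2, tablet3, tablet4, tablet5, tablet6, tablet7 only 4 to 8 are there at a start; the rules pass over those that are not, and their reading is None.
At some moment in a run one of scraper, lid may be knocked a few centimetres aside while the robot is not near it.
Once in a run the grip may slacken for a moment while it holds something.
It also fails if it takes over 210 s, if anything falls off the work surface, if the arm or the gripper's body presses on something with over 40 N, if the wrist force passes 120 N, or if a joint passes its speed limit or range.

## Working session

There is one attempt and no reset: what is moved stays moved. The work goes in short steps, Python scripts to look and compute and a tool call to move; the robot and the scene stay as the last step left them, time stands still between calls to the robot, and variables do not carry over. Pictures are saved under pics/ and viewed, at most 14 in all, crops included, and the job is handed in when it is done.

Besides the shell and the picture viewer there is one more tool, called after "Request:" as name(argument=value, ...) on one line, values as JSON. step_arm: Moves the arm, as the interface text tells. Its arguments: {"type":"object","properties":{"motion":{"type":"array"},"force":{"type":"number"}},"required":["motion"]}

```bash
mkdir -p pics; ls; cat > h.py <<'E'
import numpy as np, cv2
from scipy.spatial.transform import Rotation as R
from plant import r
def snap(n,f=None):
    s=r.snapshot(n)
    if f: cv2.imwrite('pics/'+f,s['pixels'][:,:,::-1])
    return s
def world(s,p): return R.from_quat(s['orientation']).apply(p)+np.array(s['xyz'])
def cloud(s):
    v,u=np.mgrid[:400,:640]; d=s['depth']
    P=np.stack([(u-s['cx'])/s['fx']*d,(v-s['cy'])/s['fy']*d,d],-1)
    return world(s,P.reshape(-1,3)).reshape(400,640,3)
def find(s,n,t,k=3):
    return [(round(d['score'],2),world(s,d['at']).round(3)) for d in r.search_frame(n,t)[:k]]
E
python3 - <<'E'
from h import *
for n in ('top','scene'):
    s=snap(n,n+'0.png'); print(n,s['xyz'],s['orientation'],s['fx'])
    for t in 'stand lid scraper mat jar vial mortar'.split(): print(t,find(s,n,t,2))
    print(find(s,n,'tablet0',12))
print(r.get_state(),r.tip_reach)
E
```

```text
pics
top [0.44515837 0.1013049  1.14373834] [ 0.70663026 -0.70313976  0.05480639 -0.05713497] 384.31572548866
stand [(0.97, array([ 0.544, -0.104,  0.059]))]
lid [(0.93, array([ 0.557, -0.279,  0.071]))]
scraper [(0.83, array([0.468, 0.371, 0.034])), (0.58, array([ 0.607, -0.174,  0.071]))]
mat [(0.96, array([0.458, 0.395, 0.005]))]
jar [(0.72, array([0.778, 0.119, 0.108]))]
vial [(0.46, array([ 0.557, -0.098,  0.066])), (0.44, array([0.66 , 0.443, 0.053]))]
mortar [(0.87, array([ 0.787, -0.124,  0.027])), (0.59, array([ 0.526, -0.1  ,  0.07 ]))]
[(0.54, array([ 0.559, -0.097,  0.066])), (0.47, array([ 0.565, -0.168,  0.071])), (0.38, array([ 0.485, -0.067,  0.072]))]
scene [ 0.92752817 -0.26821495  0.75689939] [ 0.89422039  0.32641324 -0.09850795 -0.29003528] 384.39905338649527
stand [(0.84, array([ 0.55 , -0.134,  0.058]))]
lid [(0.72, array([ 0.566, -0.287,  0.064])), (0.68, array([ 0.609, -0.173,  0.069]))]
scraper [(0.71, array([0.478, 0.365, 0.027]))]
mat [(0.94, array([0.477, 0.387, 0.001]))]
jar [(0.83, array([0.797, 0.1  , 0.088])), (0.62, array([0.48 , 0.37 , 0.027]))]
vial
[... 331 characters left out ...]
7,  0.6891073 , -0.19459145,  1.56530115,  0.15731608,
        0.9025147 , -0.21509183]), 'qd': array([ 1.33137681e-03,  5.56094829e-04,  7.71269251e-04, -1.95959697e-04,
       -6.98886259e-05, -2.69384829e-04, -9.18485865e-04]), 'joint_torque': array([-6.29323495e-04, -5.27478182e+01, -1.26696892e+00, -1.53746170e+01,
       -5.19250240e-02, -6.55985859e-04,  2.38863299e-05]), 'tool_pos': array([0.27116778, 0.56312842, 0.26073763]), 'eef_rot': array([2.22502340e-01, 9.74932156e-01, 2.59599410e-05, 1.06400043e-05]), 'contact_force': array([ 0.32316451, -1.64859192,  0.53914731]), 'moment': array([0.02773751, 0.00170917, 0.03705882]), 'finger_force': 0.0, 'opening': 1.0003329413125381} 0.022
```

View both.

View pics/top0.png

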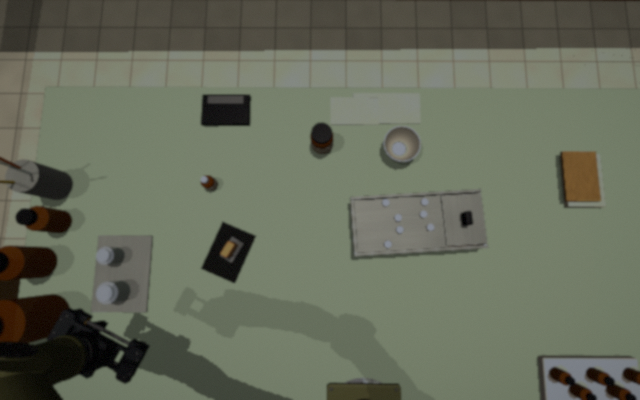

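View pics/scene0.png

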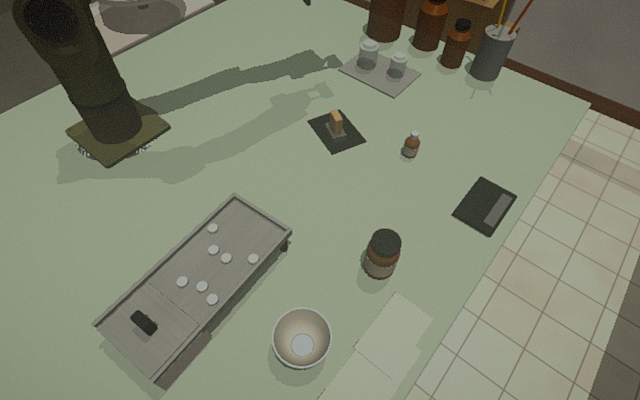

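```bash
cat >> h.py <<'E'
def rect(P): 
    (c,wh,a)=cv2.minAreaRect((P[:,:2]*1000).astype(np.float32)); return np.round(c,1),np.round(wh,1),round(a,1)
def sel(C,x,y,z):
    m=(C[...,0]>x[0])&(C[...,0]<x[1])&(C[...,1]>y[0])&(C[...,1]<y[1])&(C[...,2]>z[0])&(C[...,2]<z[1]); return m
E
cat > a.py <<'E'
from h import *
for n in ('top','scene'):
    s=snap(n); C=cloud(s); px=s['pixels'].astype(int)
    print(n,'table z',np.median(C[sel(C,(.5,.65),(.18,.3),(-.05,.05))][:,2]))
    m=sel(C,(.42,.7),(-.42,.08),(.05,.08)); 
    k,l=cv2.connectedComponents(m.astype(np.uint8)); b=np.bincount(l[l>0]).argmax()
    P=C[l==b]; print('stand',rect(P),len(P), np.percentile(P[:,2],[5,50,95]))
    P=C[sel(C,(.42,.7),(-.42,.08),(.095,.14))]; print('knob',rect(P),len(P),P.mean(0),P[:,2].max())
    P=C[sel(C,(.38,.58),(.28,.5),(.055,.1))]; print('grip',rect(P),len(P),P.mean(0),P[:,2].max())
    P=C[sel(C,(.38,.58),(.28,.5),(.014,.1))]; print('block',rect(P),len(P))
    m=sel(C,(.36,.58),(.28,.5),(-.02,.1))&(px.sum(-1)<130); k,l=cv2.connectedComponents(m.astype(np.uint8)); 
    P=C[sel(C,(.36,.58),(.28,.5),(-.02,.1))&(px[...,1]<px[...,0]*1.05+3)&(px.sum(-1)<330)]
    print('mat',rect(P),len(P), [px[v,u] for v,u in ((240,212),(120,325) )])
    m=sel(C,(.42,.7),(-.25,.06),(.05,.085))&(px.min(-1)>150 if n=='top' else px.min(-1)>170)
    k,l,st,ce=cv2.connectedComponentsWithStats(m.astype(np.uint8))
    for i in range(1,k):
        if st[i,4]>8: print('tab',C[l==i].mean(0).round(3),st[i,4])
E
python3 a.py
```

```text
top table z 0.0014161628433151385
stand (array([ 548. , -154.7]), array([166.3, 372.5]), 3.8) 7638 [0.05899836 0.06388065 0.0741464 ]
knob (array([ 556.1, -281.9]), array([20.8, 35.7]), 89.8) 116 [ 0.55581212 -0.28057686  0.10660864] 0.11344024042631196
grip (array([470., 377.]), array([22.7, 44.3]), 60.4) 144 [0.46991365 0.37529631 0.07327114] 0.07866226041748114
block (array([470. , 376.6]), array([40. , 64.5]), 60.0) 337
mat (array([462.2, 393. ]), array([116.6, 155.6]), 68.0) 1938 [array([110, 120, 101]), array([117, 128, 107])]
scene table z -0.00042711295667752225
stand (array([ 546.9, -154. ]), array([168.4, 371.9]), 4.1) 15820 [0.05802374 0.06286591 0.07187218]
knob (array([ 557.3, -282.4]), array([37.4, 19.9]), 3.8) 274 [ 0.55932083 -0.28237076  0.10452255] 0.1089866429888875
grip (array([469.5, 376.1]), array([23.3, 44. ]), 60.1) 150 [0.47143767 0.37173306 0.06916877] 0.07675203121244434
block (array([468.2, 376.8]), array([41.3, 66.7]), 60.0) 416
mat (array([462.6, 392. ]), array([113.7, 149.1]), 67.4) 1204 [array([129, 130, 118]), array([59, 63, 50])]
```

```bash
cat > g.py <<'E'
import sys
from h import *
# usage: g.py x y z psi [x y z psi ...]  TCP targets (mm), psi = world angle of tool y (deg)
s=r.get_state(); R0=R.from_quat(s['eef_rot']); a=np.array(list(map(float,sys.argv[1:]))).reshape(-1,4)
print('now',(s['tool_pos']*1000).round(1),'yaw y',np.degrees(np.arctan2(*R0.as_matrix()[1::-1,1])).round(1),'t',round(s['clock'],2),'op',round(s['opening'],3),'F',s['contact_force'].round(1),s['q'].round(2))
for x,y,z,p in a:
    p=np.radians(p); Y=np.array([np.cos(p),np.sin(p),0]); Z=np.array([0,0,-1.]); M=np.stack([np.cross(Y,Z),Y,Z],1)
    print((x,y,z),'dp',R0.inv().apply(np.array([x,y,z])-s['tool_pos']*1000).round(1),'tw',(R0.inv()*R.from_matrix(M)).as_rotvec().round(3))
E
python3 g.py 430 150 230 80  556.7 -282 160 94
```

```text
now [271.2 563.1 260.8] yaw y 64.3 t 1.0 op 1.001 F [-0.3 -0.1  0.9] [-1.09  0.69 -0.19  1.57  0.16  0.9  -0.22]
(np.float64(430.0), np.float64(150.0), np.float64(230.0)) dp [-322.3 -303.3   30.7] tw [ 0.     0.    -0.274]
(np.float64(556.7), np.float64(-282.0), np.float64(160.0)) dp [-623.9 -637.6  100.7] tw [ 0.     0.    -0.519]
```

Request:
step_arm(motion=[{"dp": [-322, -303, 30], "twist": [0, 0, -0.27], "hand": 1}, {"dp": [-322, -303, 30], "twist": [0, 0, -0.27], "hand": 1}, {"dp": [-322, -303, 30], "twist": [0, 0, -0.27], "hand": 1}, {"dp": [-322, -303, 30], "twist": [0, 0, -0.27], "hand": 1}, {"dp": [-322, -303, 30], "twist": [0, 0, -0.27], "hand": 1}])

```text
clock: 1.62
tool_pos: [0.3838, 0.2704, 0.2397]
eef_rot: [0.089, 0.996, 0.0, 0.0]
contact_force: [1.3, 1.1, 1.2]
opening: 1.0
finger_force: 0.0
```

```bash
python3 g.py 556.7 -282 160 94
```

```text
now [383.8 270.4 239.7] yaw y 79.8 t 1.62 op 1.0 F [1.3 1.1 1.2] [-0.51  0.53 -0.3   2.04  0.27  0.6   0.39]
(np.float64(556.7), np.float64(-282.0), np.float64(160.0)) dp [-268.2 -513.    79.5] tw [ 0.001  0.001 -0.248]
```

Request:
step_arm(motion=[{"dp": [-268, -513, 80], "twist": [0, 0, -0.25], "hand": 0.5}, {"dp": [-268, -513, 80], "twist": [0, 0, -0.25], "hand": 0.5}, {"dp": [-268, -513, 80], "twist": [0, 0, -0.25], "hand": 0.5}, {"dp": [-268, -513, 80], "twist": [0, 0, -0.25], "hand": 0.5}, {"dp": [-268, -513, 80], "twist": [0, 0, -0.25], "hand": 0.5}])

```text
clock: 2.25
tool_pos: [0.4762, -0.0253, 0.1967]
eef_rot: [-0.036, 0.999, 0.0, 0.001]
contact_force: [1.1, 0.4, -0.8]
opening: 0.754
finger_force: 0.0
```

```bash
python3 g.py 556.7 -282 160 94
```

```text
now [476.2 -25.3 196.7] yaw y 94.1 t 2.25 op 0.754 F [ 1.1  0.4 -0.8] [ 0.21  0.63 -0.39  2.06  0.46  0.53  1.13]
(np.float64(556.7), np.float64(-282.0), np.float64(160.0)) dp [ -62.  -261.8   36.7] tw [0.    0.001 0.001]
```

Request:
step_arm(motion=[{"dp": [-62, -262, 37], "twist": [0, 0, 0], "hand": 0.5}, {"dp": [-62, -262, 37], "twist": [0, 0, 0], "hand": 0.5}, {"dp": [-62, -262, 37], "twist": [0, 0, 0], "hand": 0.5}, {"dp": [-62, -262, 37], "twist": [0, 0, 0], "hand": 0.5}, {"dp": [-62, -262, 37], "twist": [0, 0, 0], "hand": 0.5}])

```text
clock: 2.88
tool_pos: [0.5553, -0.2861, 0.1588]
eef_rot: [-0.032, 0.999, -0.001, -0.0]
contact_force: [0.9, 0.4, -0.7]
opening: 0.75
finger_force: 0.0
```

Request:
step_arm(motion=[{"dp": [0, 0, 0], "twist": [0, 0, 0], "hand": 0.5}])

```text
clock: 3.0
tool_pos: [0.5554, -0.2824, 0.1591]
eef_rot: [-0.034, 0.999, -0.0, -0.0]
contact_force: [0.7, 1.1, -0.2]
opening: 0.745
finger_force: 0.0
```

```bash
python3 g.py 556.7 -282 92 94; python3 a.py | grep knob
```

```text
now [ 555.4 -282.4  159.1] yaw y 93.8 t 3.0 op 0.745 F [ 0.7  1.1 -0.2] [ 0.64  0.84 -0.45  1.65  0.49  0.76  1.6 ]
(np.float64(556.7), np.float64(-282.0), np.float64(92.0)) dp [-1.3  0.4 67.1] tw [-0.001 -0.    -0.003]
knob (array([ 564.3, -290.4]), array([19.6,  1.2]), 0.4) 7 [ 0.5631219  -0.29020023  0.10673447] 0.10920804218408864
knob (array([ 558.4, -277.8]), array([75.8, 37.6]), 74.6) 284 [ 0.55938066 -0.28200345  0.10600442] 0.1390803236154191
```

Request:
step_arm(motion=[{"dp": [-1, 0, 35], "twist": [0, 0, 0], "hand": 0.2}, {"dp": [-1, 0, 55], "twist": [0, 0, 0], "hand": 0.2}, {"dp": [-1, 0, 67], "twist": [0, 0, 0], "hand": 0.2}, {"dp": [-1, 0, 67], "twist": [0, 0, 0], "hand": 0.2}])

```text
clock: 3.6
tool_pos: [0.5565, -0.2795, 0.0922]
eef_rot: [-0.036, 0.999, 0.0, -0.001]
contact_force: [-0.3, 0.3, 0.4]
opening: 0.599
finger_force: 0.0
```

Request:
step_arm(motion=[{"dp": [0, 0, 0], "twist": [0, 0, 0], "hand": -1}, {"dp": [0, 0, 0], "twist": [0, 0, 0], "hand": -1}, {"dp": [0, 0, 0], "twist": [0, 0, 0], "hand": -1}, {"dp": [0, 0, 0], "twist": [0, 0, 0], "hand": -1}, {"dp": [0, 0, 0], "twist": [0, 0, 0], "hand": -1}], force=45)

```text
clock: 4.22
tool_pos: [0.557, -0.2805, 0.0931]
eef_rot: [-0.035, 0.999, -0.0, 0.0]
contact_force: [-1.0, -0.2, 3.3]
opening: 0.223
finger_force: 45.0
```

Request:
step_arm(motion=[{"dp": [0, 0, -6], "twist": [0, 0, 0], "hand": -1}, {"dp": [0, 0, -15], "twist": [0, 0, 0], "hand": -1}, {"dp": [0, 0, -35], "twist": [0, 0, 0], "hand": -1}, {"dp": [0, 0, -55], "twist": [0, 0, 0], "hand": -1}, {"dp": [0, 0, -60], "twist": [0, 0, 0], "hand": -1}])

```text
clock: 4.85
tool_pos: [0.5579, -0.2805, 0.1551]
eef_rot: [-0.036, 0.999, -0.001, 0.002]
contact_force: [0.2, -0.3, -0.5]
opening: 0.221
finger_force: 45.0
```

```bash
python3 g.py  600 215 153 94 600 215 38 94
```

```text
now [ 557.9 -280.5  155.1] yaw y 94.1 t 4.85 op 0.221 F [ 0.2 -0.3 -0.5] [ 0.63  0.85 -0.44  1.65  0.49  0.75  1.6 ]
(np.float64(600.0), np.float64(215.0), np.float64(153.0)) dp [-77.2 491.2   1.7] tw [-0.001  0.003  0.001]
(np.float64(600.0), np.float64(215.0), np.float64(38.0)) dp [-76.8 491.4 116.7] tw [-0.001  0.003  0.001]
```

Request:
step_arm(motion=[{"dp": [-4, 25, 0], "twist": [0, 0, 0], "hand": -1}, {"dp": [-11, 70, 0], "twist": [0, 0, 0], "hand": -1}, {"dp": [-19, 120, 0], "twist": [0, 0, 0], "hand": -1}, {"dp": [-27, 170, 0], "twist": [0, 0, 0], "hand": -1}, {"dp": [-35, 220, 0], "twist": [0, 0, 0], "hand": -1}])

```text
clock: 5.48
tool_pos: [0.576, -0.0567, 0.1529]
eef_rot: [-0.036, 0.999, 0.0, 0.0]
contact_force: [0.7, 0.3, -2.1]
opening: 0.218
finger_force: 45.0
```

Request:
step_arm(motion=[{"dp": [-8, 50, 0], "twist": [0, 0, 0], "hand": -1}, {"dp": [-16, 100, 0], "twist": [0, 0, 0], "hand": -1}, {"dp": [-24, 150, 0], "twist": [0, 0, 0], "hand": -1}, {"dp": [-32, 200, 0], "twist": [0, 0, 0], "hand": -1}, {"dp": [-39, 240, 0], "twist": [0, 0, 0], "hand": -1}])

```text
clock: 6.1
tool_pos: [0.5974, 0.1867, 0.1529]
eef_rot: [-0.037, 0.999, 0.001, -0.0]
contact_force: [0.3, 0.2, -1.2]
opening: 0.221
finger_force: 45.0
```

```bash
python3 g.py  600 215 45 94; python3 -c "
from h import *
s=snap('scene','s1.png')
s=snap('top');C=cloud(s);P=C[sel(C,(.5,.72),(.05,.35),(.06,.2))];print(P.mean(0))"
```

```text
now [597.4 186.7 152.9] yaw y 94.2 t 6.1 op 0.221 F [ 0.3  0.2 -1.2] [-0.18  0.84 -0.36  1.65  0.4   0.72  0.91]
(np.float64(600.0), np.float64(215.0), np.float64(45.0)) dp [ -4.6  27.9 107.9] tw [ 0.001 -0.     0.003]
[0.54340467 0.22585537 0.12790678]
```

View pics/s1.png

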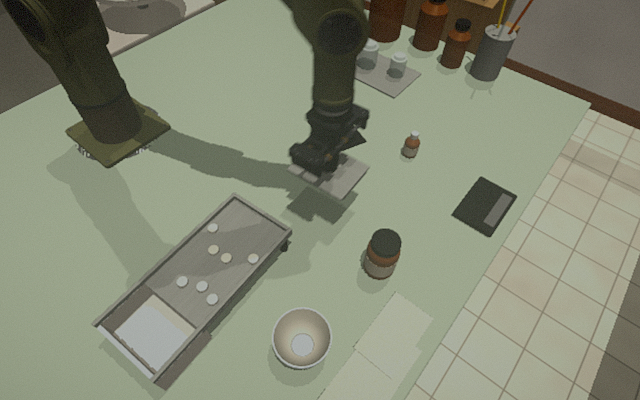

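The lid hangs level in the gripper near (330,175); the box at (155,330) is open and the seven tablets are undisturbed.

Request:
step_arm(motion=[{"dp": [-4, 20, 20], "twist": [0, 0, 0], "hand": -1}, {"dp": [-4, 28, 55], "twist": [0, 0, 0], "hand": -1}, {"dp": [-4, 28, 90], "twist": [0, 0, 0], "hand": -1}, {"dp": [-4, 28, 107], "twist": [0, 0, 0], "hand": -1}, {"dp": [-4, 28, 110], "twist": [0, 0, 0], "hand": -1}])

```text
clock: 6.82
tool_pos: [0.5995, 0.2113, 0.042]
eef_rot: [-0.035, 0.999, -0.001, -0.001]
contact_force: [-0.4, -0.8, -2.0]
opening: 0.222
finger_force: 45.0
```

Request:
step_arm(motion=[{"dp": [0, 0, 2], "twist": [0, 0, 0], "hand": -1}, {"dp": [0, 0, 3], "twist": [0, 0, 0], "hand": -1}, {"dp": [0, 0, 4], "twist": [0, 0, 0], "hand": -1}])

```text
clock: 7.2
tool_pos: [0.6004, 0.2122, 0.0396]
eef_rot: [-0.035, 0.999, 0.0, 0.001]
contact_force: [0.4, 0.9, -2.5]
opening: 0.222
finger_force: 45.0
```

Request:
step_arm(motion=[{"dp": [0, 0, 1], "twist": [0, 0, 0], "hand": -1}, {"dp": [0, 0, 1.5], "twist": [0, 0, 0], "hand": -1}, {"dp": [0, 0, 1.5], "twist": [0, 0, 0], "hand": -1}])

```text
clock: 7.58
tool_pos: [0.6003, 0.2122, 0.0392]
eef_rot: [-0.036, 0.999, 0.0, 0.001]
contact_force: [-2.3, -0.5, 9.1]
opening: 0.223
finger_force: 45.0
```

On the table. Release and rise.

Request:
step_arm(motion=[{"dp": [0, 0, -1], "twist": [0, 0, 0], "hand": 0.2}, {"dp": [0, 0, -1], "twist": [0, 0, 0], "hand": 0.2}, {"dp": [0, 0, -1], "twist": [0, 0, 0], "hand": 0.2}, {"dp": [0, 0, -30], "twist": [0, 0, 0], "hand": 0.2}, {"dp": [0, 0, -85], "twist": [0, 0, 0], "hand": 0.2}])

```text
clock: 8.2
tool_pos: [0.5983, 0.2114, 0.121]
eef_rot: [-0.036, 0.999, -0.001, -0.002]
contact_force: [0.1, -0.1, 0.2]
opening: 0.6
finger_force: 0.0
```

Request:
step_arm(motion=[{"dp": [40, -30, -40], "twist": [0, 0, 0], "hand": 0.5}, {"dp": [70, -60, -60], "twist": [0, 0, 0], "hand": 0.5}, {"dp": [70, -60, -60], "twist": [0, 0, 0], "hand": 0.5}])

```text
clock: 8.57
tool_pos: [0.5331, 0.1441, 0.1837]
eef_rot: [-0.034, 0.999, -0.001, 0.0]
contact_force: [0.5, 0.2, 0.5]
opening: 0.754
finger_force: 0.0
```

```bash
cat > b.py <<'E'
from h import *
for n in ('top','scene'):
    s=snap(n,None); C=cloud(s)
    P=C[sel(C,(.38,.56),(.28,.48),(.055,.1))]; print(n,'grip',rect(P) if len(P) else 0,len(P))
    P=C[sel(C,(.38,.56),(.28,.48),(.014,.1))]; print('block',rect(P) if len(P) else 0,len(P))
    P=C[sel(C,(.5,.7),(.1,.33),(.04,.065))]; print('knob',rect(P) if len(P) else 0,len(P))
    P=C[sel(C,(.5,.7),(.1,.33),(.007,.065))]; print('lid',rect(P) if len(P) else 0,len(P))
E
python3 b.py; python3 g.py 469.7 376.6 100 60  469.7 376.6 54 60
```

```text
top grip (array([470.3, 376.8]), array([22.8, 43.5]), 59.4) 148
block (array([470.1, 376.5]), array([40.1, 64.3]), 60.8) 342
knob 0 0
lid (array([590.7, 227.5]), array([181.8, 200.8]), 82.3) 244
scene grip (array([468.4, 376. ]), array([22.6, 46.9]), 59.4) 140
block (array([468.9, 376.5]), array([40.9, 65.3]), 60.2) 404
knob (array([599. , 209.8]), array([37.9, 21.2]), 3.0) 145
lid (array([598.3, 210.4]), array([143.4, 116.2]), 4.4) 2180
now [534.8 147.4 182.5] yaw y 94.1 t 8.68 op 0.748 F [ 0.3  1.1 -0.5] [-0.13  0.72 -0.37  1.85  0.41  0.64  0.89]
(np.float64(469.7), np.float64(376.6), np.float64(100.0)) dp [ 48.8 233.1  82.6] tw [0.001 0.001 0.594]
(np.float64(469.7), np.float64(376.6), np.float64(54.0)) dp [ 48.9 233.1 128.6] tw [0.001 0.001 0.594]
```

Request:
step_arm(motion=[{"dp": [49, 233, 75], "twist": [0, 0, 0.594], "hand": 0.3}, {"dp": [49, 233, 75], "twist": [0, 0, 0.594], "hand": 0.3}, {"dp": [49, 233, 75], "twist": [0, 0, 0.594], "hand": 0.3}, {"dp": [49, 233, 75], "twist": [0, 0, 0.594], "hand": 0.3}, {"dp": [49, 233, 75], "twist": [0, 0, 0.594], "hand": 0.3}])

```text
clock: 9.3
tool_pos: [0.464, 0.3848, 0.1048]
eef_rot: [0.253, 0.968, 0.002, -0.002]
contact_force: [0.4, -0.9, -0.1]
opening: 0.654
finger_force: 0.0
```

```bash
python3 g.py 469.6 376.5 54 60
```

```text
now [464.  384.8 104.8] yaw y 60.7 t 9.3 op 0.654 F [ 0.4 -0.9 -0.1] [-0.69  0.87 -0.13  1.75  0.19  0.53  0.12]
(np.float64(469.6), np.float64(376.5), np.float64(54.0)) dp [-9.2 -4.6 50.7] tw [ 0.002 -0.006  0.013]
```

Request:
step_arm(motion=[{"dp": [0, 0, 0], "twist": [0, 0, 0], "hand": 0.3}, {"dp": [0, 0, 0], "twist": [0, 0, 0], "hand": 0.3}])

```text
clock: 9.55
tool_pos: [0.4701, 0.3745, 0.1072]
eef_rot: [0.26, 0.966, -0.0, 0.0]
contact_force: [0.7, 0.5, -0.2]
opening: 0.651
finger_force: 0.0
```

```bash
python3 g.py 469.6 376.5 54 60; python3 b.py | grep -E "grip|block"
```

```text
now [470.1 374.5 107.2] yaw y 59.9 t 9.55 op 0.651 F [ 0.7  0.5 -0.2] [-0.68  0.87 -0.12  1.76  0.19  0.53  0.12]
(np.float64(469.6), np.float64(376.5), np.float64(54.0)) dp [ 1.5  1.5 53.2] tw [-0.001  0.001 -0.002]
top grip (array([486.4, 361.7]), array([9.3, 1.5]), 51.9) 4
block (array([492.5, 363.9]), array([40.2, 13. ]), 62.2) 64
scene grip (array([467.2, 371.1]), array([83. , 47.1]), 77.0) 212
block (array([470.9, 367.8]), array([71.5, 63.7]), 15.5) 475
```

Request:
step_arm(motion=[{"dp": [1, 1, 20], "twist": [0, 0, 0], "hand": 0.3}, {"dp": [1, 1, 40], "twist": [0, 0, 0], "hand": 0.3}, {"dp": [1, 1, 53], "twist": [0, 0, 0], "hand": 0.3}, {"dp": [1, 1, 53], "twist": [0, 0, 0], "hand": 0.3}])

```text
clock: 10.15
tool_pos: [0.4676, 0.3768, 0.0525]
eef_rot: [0.258, 0.966, -0.001, -0.001]
contact_force: [-0.9, -0.8, 1.1]
opening: 0.653
finger_force: 0.0
```

Request:
step_arm(motion=[{"dp": [0, 0, 0], "twist": [0, 0, 0], "hand": -1}, {"dp": [0, 0, 0], "twist": [0, 0, 0], "hand": -1}, {"dp": [0, 0, 0], "twist": [0, 0, 0], "hand": -1}, {"dp": [0, 0, 0], "twist": [0, 0, 0], "hand": -1}, {"dp": [0, 0, 0], "twist": [0, 0, 0], "hand": -1}], force=45)

```text
clock: 10.78
tool_pos: [0.4688, 0.3779, 0.0547]
eef_rot: [0.258, 0.966, 0.001, 0.0]
contact_force: [0.4, 0.5, 1.5]
opening: 0.25
finger_force: 45.0
```

Request:
step_arm(motion=[{"dp": [0, 0, -5], "twist": [0, 0, 0], "hand": -1}, {"dp": [0, 0, -20], "twist": [0, 0, 0], "hand": -1}, {"dp": [0, 0, -50], "twist": [0, 0, 0], "hand": -1}, {"dp": [0, 0, -90], "twist": [0, 0, 0], "hand": -1}, {"dp": [0, 0, -120], "twist": [0, 0, 0], "hand": -1}])

```text
clock: 11.4
tool_pos: [0.4687, 0.3776, 0.1768]
eef_rot: [0.258, 0.966, 0.001, 0.0]
contact_force: [0.7, -0.3, -0.9]
opening: 0.244
finger_force: 45.0
```

```bash
cat > st.py <<'E'
import sys,numpy as np,subprocess
a=np.array(list(map(float,sys.argv[1:]))).reshape(-1,3); c,s=np.cos(np.radians(4)),np.sin(np.radians(4)); o=[]
for x,y,z in a: o+=[545.9+c*x-s*y,-132+s*x+c*y,z,94]
subprocess.run(['python3','g.py']+[f'{v:.1f}' for v in o])
E
python3 st.py -42 125 175 -42 125 111
```

```text
now [468.7 377.6 176.8] yaw y 60.0 t 11.4 op 0.244 F [ 0.7 -0.3 -0.9] [-0.67  0.76 -0.15  1.72  0.16  0.67  0.14]
(np.float64(495.3), np.float64(-10.2), np.float64(175.0)) dp [-216.7 -322.8    1.4] tw [ 0.001  0.001 -0.593]
(np.float64(495.3), np.float64(-10.2), np.float64(111.0)) dp [-216.7 -322.9   65.4] tw [ 0.001  0.001 -0.593]
```

Request:
step_arm(motion=[{"dp": [-15, -22, 1], "twist": [0, 0, -0.08], "hand": -1}, {"dp": [-40, -60, 1], "twist": [0, 0, -0.2], "hand": -1}, {"dp": [-70, -104, 1], "twist": [0, 0, -0.3], "hand": -1}, {"dp": [-100, -149, 1], "twist": [0, 0, -0.42], "hand": -1}, {"dp": [-130, -194, 1], "twist": [0, 0, -0.54], "hand": -1}])

```text
clock: 12.02
tool_pos: [0.4845, 0.1427, 0.1742]
eef_rot: [-0.011, 1.0, -0.0, 0.001]
contact_force: [0.6, 0.0, -1.4]
opening: 0.249
finger_force: 45.0
```

```bash
python3 st.py -42 125 175 -42 125 111
```

```text
now [484.5 142.7 174.2] yaw y 91.2 t 12.03 op 0.249 F [ 0.6  0.  -1.4] [-0.18  0.68 -0.32  2.    0.42  0.52  0.79]
(np.float64(495.3), np.float64(-10.2), np.float64(175.0)) dp [  -7.6 -153.1   -0.7] tw [-0.     0.001 -0.049]
(np.float64(495.3), np.float64(-10.2), np.float64(111.0)) dp [  -7.5 -153.    63.3] tw [-0.     0.001 -0.049]
```

Request:
step_arm(motion=[{"dp": [-2, -50, 0], "twist": [0, 0, -0.02], "hand": -1}, {"dp": [-5, -100, 0], "twist": [0, 0, -0.04], "hand": -1}, {"dp": [-7, -135, 0], "twist": [0, 0, -0.049], "hand": -1}, {"dp": [-8, -153, 0], "twist": [0, 0, -0.049], "hand": -1}, {"dp": [-8, -153, 0], "twist": [0, 0, -0.049], "hand": -1}])

```text
clock: 12.65
tool_pos: [0.4949, -0.0102, 0.1739]
eef_rot: [-0.031, 1.0, -0.001, 0.0]
contact_force: [0.2, 0.6, 0.5]
opening: 0.248
finger_force: 45.0
```

Request:
step_arm(motion=[{"dp": [0, 0, 0], "twist": [0, 0, 0], "hand": -1}])

```text
clock: 12.78
tool_pos: [0.495, -0.0071, 0.1738]
eef_rot: [-0.034, 0.999, 0.0, 0.0]
contact_force: [0.2, 0.4, -1.5]
opening: 0.245
finger_force: 45.0
```

```bash
python3 st.py -42 125 175 -42 125 112; python3 -c "
from h import *
s=snap('scene','s2.png')"
```

```text
now [495.   -7.1 173.8] yaw y 93.9 t 12.78 op 0.245 F [ 0.2  0.4 -1.5] [ 0.15  0.68 -0.37  2.03  0.48  0.51  1.07]
(np.float64(495.3), np.float64(-10.2), np.float64(175.0)) dp [-0.1 -3.1 -1.3] tw [ 0.001  0.001 -0.002]
(np.float64(495.3), np.float64(-10.2), np.float64(112.0)) dp [-0.  -3.2 61.7] tw [ 0.001  0.001 -0.002]
```

View pics/s2.png

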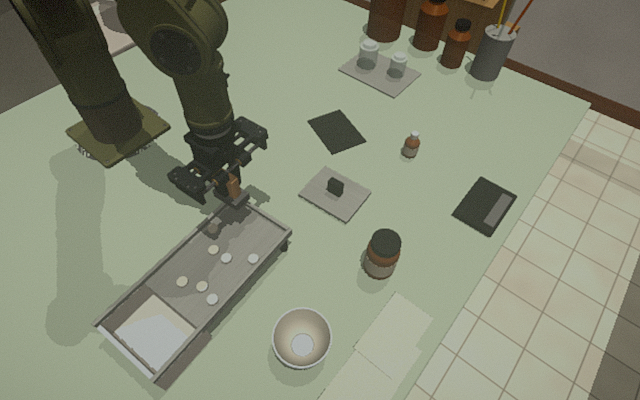

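Request:
step_arm(motion=[{"dp": [-2, -3, 20], "twist": [0, 0, 0], "hand": -1}, {"dp": [-2, -3, 40], "twist": [0, 0, 0], "hand": -1}, {"dp": [-2, -3, 55], "twist": [0, 0, 0], "hand": -1}, {"dp": [-2, -3, 60], "twist": [0, 0, 0], "hand": -1}, {"dp": [-2, -3, 60], "twist": [0, 0, 0], "hand": -1}])

```text
clock: 13.45
tool_pos: [0.4971, -0.0103, 0.1133]
eef_rot: [-0.034, 0.999, 0.0, -0.0]
contact_force: [-0.3, -0.0, -1.1]
opening: 0.248
finger_force: 45.0
```

```bash
python3 st.py -40 125 112 -40 -98 112; python3 - <<'E'
from h import *
for n in ('top','scene'):
    s=snap(n); C=cloud(s); px=s['pixels'].astype(int)
    m=sel(C,(.36,.58),(.28,.5),(-.02,.03)); T=px.sum(-1); t,_=cv2.threshold(T[m].clip(0,255).astype(np.uint8) if 0 else (T[m]//3).astype(np.uint8),0,255,cv2.THRESH_OTSU)
    b=(m&(T//3<=t)).astype(np.uint8); k,l,st,ce=cv2.connectedComponentsWithStats(b)
    i=1+st[1:,4].argmax(); print(n,t,rect(C[l==i]),st[i,4])
E
```

```text
now [497.1 -10.3 113.3] yaw y 93.9 t 13.45 op 0.248 F [-0.3 -0.  -1.1] [ 0.09  0.79 -0.27  2.06  0.56  0.36  1.01]
(np.float64(497.3), np.float64(-10.1), np.float64(112.0)) dp [-0.2  0.2  1.3] tw [ 0.    -0.    -0.002]
(np.float64(512.8), np.float64(-232.6), np.float64(112.0)) dp [  -0.6 -222.9    1.3] tw [ 0.    -0.    -0.002]
top 79.0 (array([462.2, 392.5]), array([110., 148.]), 67.4) 1859
scene 110.0 (array([462.1, 391.7]), array([113. , 150.6]), 66.9) 1435
```

Request:
step_arm(motion=[{"dp": [0, 0, 1], "twist": [0, 0, 0], "hand": -1}, {"dp": [0, 0, 2], "twist": [0, 0, 0], "hand": -1}, {"dp": [0, 0, 2], "twist": [0, 0, 0], "hand": -1}])

```text
clock: 13.92
tool_pos: [0.4973, -0.0111, 0.1116]
eef_rot: [-0.033, 0.999, 0.0, 0.0]
contact_force: [-0.3, 0.5, 3.2]
opening: 0.245
finger_force: 45.0
```

Request:
step_arm(motion=[{"dp": [0, -10, -0.5], "twist": [0, 0, 0], "hand": -1}, {"dp": [0, -30, -0.5], "twist": [0, 0, 0], "hand": -1}, {"dp": [0, -50, -0.5], "twist": [0, 0, 0], "hand": -1}, {"dp": [0, -70, -0.5], "twist": [0, 0, 0], "hand": -1}, {"dp": [0, -90, -0.5], "twist": [0, 0, 0], "hand": -1}])

```text
clock: 14.55
tool_pos: [0.5029, -0.1023, 0.1117]
eef_rot: [-0.033, 0.999, -0.0, -0.0]
contact_force: [0.4, 0.4, -0.3]
opening: 0.241
finger_force: 45.0
```

Request:
step_arm(motion=[{"dp": [0, -20, 0], "twist": [0, 0, 0], "hand": -1}, {"dp": [0, -40, 0], "twist": [0, 0, 0], "hand": -1}, {"dp": [0, -60, 0], "twist": [0, 0, 0], "hand": -1}, {"dp": [0, -80, 0], "twist": [0, 0, 0], "hand": -1}, {"dp": [0, -100, 0], "twist": [0, 0, 0], "hand": -1}])

```text
clock: 15.18
tool_pos: [0.5093, -0.2019, 0.1117]
eef_rot: [-0.033, 0.999, 0.0, -0.0]
contact_force: [-0.5, 0.9, -0.3]
opening: 0.247
finger_force: 45.0
```

```bash
python3 st.py -40 -98 112
```

```text
now [ 509.3 -201.9  111.7] yaw y 93.8 t 15.18 op 0.247 F [-0.5  0.9 -0.3] [ 0.52  0.84 -0.38  1.91  0.6   0.51  1.36]
(np.float64(512.8), np.float64(-232.6), np.float64(112.0)) dp [ -1.4 -30.9  -0.4] tw [ 0.    -0.    -0.004]
```

Request:
step_arm(motion=[{"dp": [-1, -15, 0], "twist": [0, 0, 0], "hand": -1}, {"dp": [-1, -31, 0], "twist": [0, 0, 0], "hand": -1}, {"dp": [-1, -31, 0], "twist": [0, 0, 0], "hand": -1}, {"dp": [-1, -31, -20], "twist": [0, 0, 0], "hand": -1}, {"dp": [-1, -31, -45], "twist": [0, 0, 0], "hand": -1}])

```text
clock: 15.8
tool_pos: [0.5121, -0.2307, 0.1566]
eef_rot: [-0.034, 0.999, 0.001, -0.001]
contact_force: [0.0, 0.2, -0.6]
opening: 0.244
finger_force: 45.0
```

```bash
python3 st.py 40 125 155
```

```text
now [ 512.1 -230.7  156.6] yaw y 93.9 t 15.8 op 0.244 F [ 0.   0.2 -0.6] [ 0.61  0.79 -0.45  1.84  0.54  0.64  1.46]
(np.float64(577.1), np.float64(-4.5), np.float64(155.0)) dp [-80.1 221.3   1.7] tw [ 0.001 -0.002 -0.002]
```

Request:
step_arm(motion=[{"dp": [-20, 50, 0], "twist": [0, 0, 0], "hand": -1}, {"dp": [-40, 100, 0], "twist": [0, 0, 0], "hand": -1}, {"dp": [-58, 150, 0], "twist": [0, 0, 0], "hand": -1}, {"dp": [-75, 200, 0], "twist": [0, 0, 0], "hand": -1}, {"dp": [-80, 220, 0], "twist": [0, 0, -0.002], "hand": -1}])

```text
clock: 16.42
tool_pos: [0.5783, -0.0014, 0.1569]
eef_rot: [-0.037, 0.999, 0.002, 0.0]
contact_force: [-0.3, -0.6, -1.1]
opening: 0.246
finger_force: 45.0
```

Request:
step_arm(motion=[{"dp": [0, 0, 0], "twist": [0, 0, 0], "hand": -1}])

```text
clock: 16.55
tool_pos: [0.5776, -0.0051, 0.1566]
eef_rot: [-0.036, 0.999, 0.0, -0.0]
contact_force: [-0.3, -0.9, -1.2]
opening: 0.244
finger_force: 45.0
```

```bash
python3 st.py 40 125 112;python3 -c "
from h import *
s=snap('scene','s3.png')"
```

```text
now [577.6  -5.1 156.6] yaw y 94.1 t 16.55 op 0.244 F [-0.3 -0.9 -1.2] [ 0.17  0.79 -0.41  1.8   0.49  0.66  1.11]
(np.float64(577.1), np.float64(-4.5), np.float64(112.0)) dp [ 0.4  0.6 44.6] tw [ 0.    -0.001  0.002]
```

View pics/s3.png

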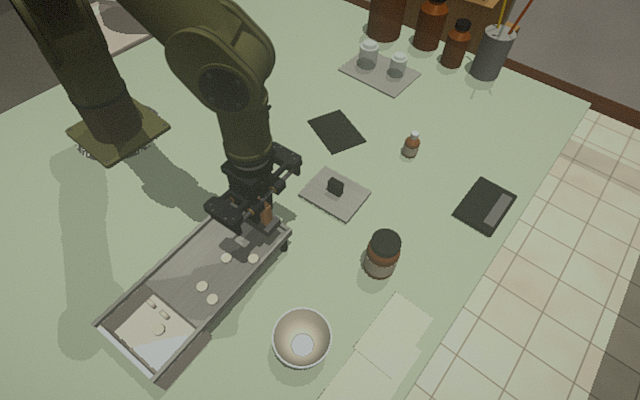

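Request:
step_arm(motion=[{"dp": [0, 1, 20], "twist": [0, 0, 0], "hand": -1}, {"dp": [0, 1, 38], "twist": [0, 0, 0], "hand": -1}, {"dp": [0, 1, 44.5], "twist": [0, 0, 0], "hand": -1}, {"dp": [0, 1, 44.5], "twist": [0, 0, 0], "hand": -1}])

```text
clock: 17.1
tool_pos: [0.5776, -0.007, 0.1122]
eef_rot: [-0.033, 0.999, -0.0, -0.0]
contact_force: [0.5, -0.1, -1.8]
opening: 0.245
finger_force: 45.0
```

```bash
python3 st.py 40 125 111.8  40 -98 111.8
```

```text
now [577.6  -7.  112.2] yaw y 93.8 t 17.1 op 0.245 F [ 0.5 -0.1 -1.8] [ 0.14  0.86 -0.37  1.82  0.53  0.56  1.07]
(np.float64(577.1), np.float64(-4.5), np.float64(111.8)) dp [0.4 2.5 0.4] tw [-0.001 -0.001 -0.003]
(np.float64(592.6), np.float64(-227.0), np.float64(111.8)) dp [-2.000e-01 -2.205e+02  5.000e-01] tw [-0.001 -0.001 -0.003]
```

Request:
step_arm(motion=[{"dp": [0, -10, 0.3], "twist": [0, 0, 0], "hand": -1}, {"dp": [0, -30, 0.3], "twist": [0, 0, 0], "hand": -1}, {"dp": [0, -50, 0.3], "twist": [0, 0, 0], "hand": -1}, {"dp": [0, -70, 0.3], "twist": [0, 0, 0], "hand": -1}, {"dp": [0, -90, 0.3], "twist": [0, 0, 0], "hand": -1}])

```text
clock: 17.73
tool_pos: [0.584, -0.0976, 0.1119]
eef_rot: [-0.034, 0.999, -0.0, -0.0]
contact_force: [0.1, 1.0, -1.4]
opening: 0.245
finger_force: 45.0
```

Request:
step_arm(motion=[{"dp": [0, -20, 0], "twist": [0, 0, 0], "hand": -1}, {"dp": [0, -40, 0], "twist": [0, 0, 0], "hand": -1}, {"dp": [0, -60, 0], "twist": [0, 0, 0], "hand": -1}, {"dp": [0, -80, 0], "twist": [0, 0, 0], "hand": -1}, {"dp": [0, -100, 0], "twist": [0, 0, 0], "hand": -1}])

```text
clock: 18.35
tool_pos: [0.5909, -0.1966, 0.1119]
eef_rot: [-0.034, 0.999, 0.0, -0.0]
contact_force: [0.1, -0.2, -1.6]
opening: 0.245
finger_force: 45.0
```

```bash
python3 st.py 40 -98 112
```

```text
now [ 590.9 -196.6  111.9] yaw y 93.9 t 18.35 op 0.245 F [ 0.1 -0.2 -1.6] [ 0.48  0.91 -0.43  1.68  0.55  0.68  1.4 ]
(np.float64(592.6), np.float64(-227.0), np.float64(112.0)) dp [  0.4 -30.4  -0.1] tw [ 0.    -0.    -0.002]
```

Request:
step_arm(motion=[{"dp": [0, -15, 0], "twist": [0, 0, 0], "hand": -1}, {"dp": [0, -31, 0], "twist": [0, 0, 0], "hand": -1}, {"dp": [0, -31, 0], "twist": [0, 0, 0], "hand": -1}, {"dp": [0, -31, -20], "twist": [0, 0, 0], "hand": -1}, {"dp": [0, -31, -45], "twist": [0, 0, 0], "hand": -1}])

```text
clock: 18.98
tool_pos: [0.5931, -0.2247, 0.1583]
eef_rot: [-0.035, 0.999, 0.001, -0.0]
contact_force: [-0.2, -0.7, -0.1]
opening: 0.243
finger_force: 45.0
```

```bash
python3 st.py 0 125 155
```

```text
now [ 593.1 -224.7  158.3] yaw y 94.0 t 18.98 op 0.243 F [-0.2 -0.7 -0.1] [ 0.55  0.86 -0.48  1.61  0.51  0.79  1.49]
(np.float64(537.2), np.float64(-7.3), np.float64(155.0)) dp [ 40.5 220.8   3.6] tw [ 0.001 -0.     0.001]
```

Request:
step_arm(motion=[{"dp": [9, 50, 0], "twist": [0, 0, 0], "hand": -1}, {"dp": [18, 100, 0], "twist": [0, 0, 0], "hand": -1}, {"dp": [27, 150, 0], "twist": [0, 0, 0], "hand": -1}, {"dp": [36, 195, 2], "twist": [0, 0, 0], "hand": -1}, {"dp": [40, 218, 3], "twist": [0, 0, 0], "hand": -1}])

```text
clock: 19.6
tool_pos: [0.5377, -0.0067, 0.1557]
eef_rot: [-0.037, 0.999, 0.001, 0.001]
contact_force: [0.4, -0.6, -2.0]
opening: 0.247
finger_force: 45.0
```

```bash
python3 st.py 0 125 112;python3 -c "
from h import *
s=snap('scene','s4.png')"
```

```text
now [537.7  -6.7 155.7] yaw y 94.3 t 19.6 op 0.247 F [ 0.4 -0.6 -2. ] [ 0.17  0.76 -0.41  1.92  0.52  0.57  1.06]
(np.float64(537.2), np.float64(-7.3), np.float64(112.0)) dp [ 0.7 -0.7 43.7] tw [0.002 0.002 0.005]
```

View pics/s4.png

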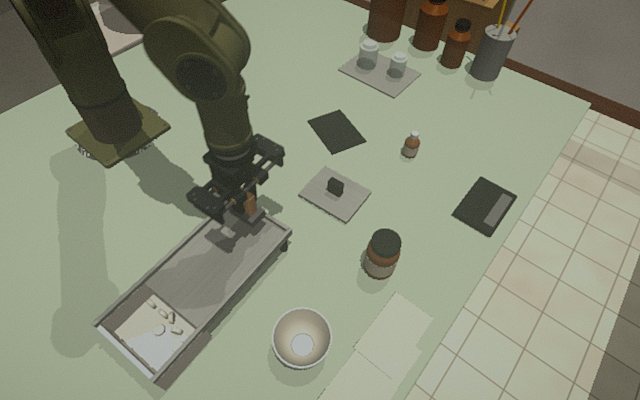

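```bash
python3 - <<'E'
from h import *
s=cv2.imread('pics/s4.png')[190:390,90:300]; t=snap('top')['pixels'][180:270,340:500,::-1]
a=cv2.resize(s,None,fx=2.4,fy=2.4,interpolation=2); b=cv2.resize(t,None,fx=1.8,fy=1.8,interpolation=2)
o=np.zeros((480,a.shape[1]+b.shape[1],3),np.uint8); o[:a.shape[0],:a.shape[1]]=a[:480]; o[:b.shape[0],a.shape[1]:]=b
cv2.imwrite('pics/c4.png',cv2.convertScaleAbs(o,alpha=1.6))
E
```

```text
(no output)
```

View pics/c4.png

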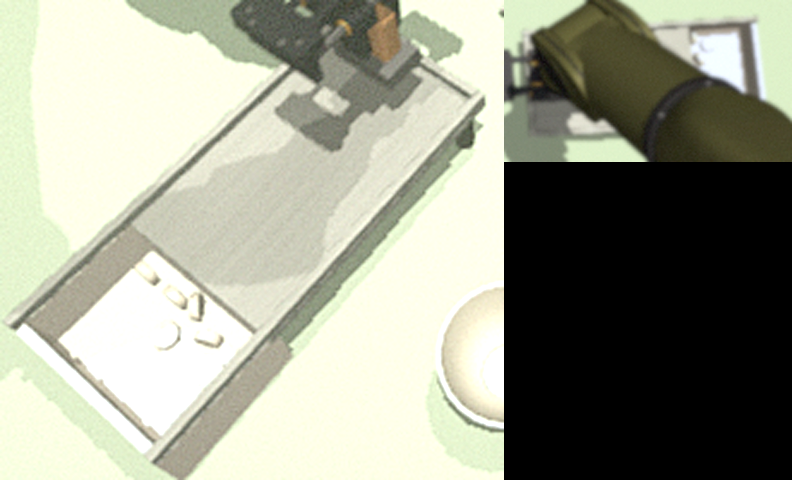

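Request:
step_arm(motion=[{"dp": [0, 0, -20], "twist": [0, 0, 0], "hand": -1}, {"dp": [8, 50, -20], "twist": [0, 0, 0.02], "hand": -1}, {"dp": [16, 100, -20], "twist": [0, 0, 0.06], "hand": -1}, {"dp": [24, 150, -20], "twist": [0, 0, 0.12], "hand": -1}, {"dp": [32, 200, -20], "twist": [0, 0, 0.2], "hand": -1}])

```text
clock: 20.32
tool_pos: [0.4932, 0.1867, 0.1749]
eef_rot: [0.068, 0.998, 0.0, 0.001]
contact_force: [0.2, 0.3, -1.5]
opening: 0.243
finger_force: 45.0
```

```bash
python3 g.py 461 392.5 150 67.2
```

```text
now [493.2 186.7 174.9] yaw y 82.3 t 20.32 op 0.243 F [ 0.2  0.3 -1.5] [-0.25  0.7  -0.32  1.94  0.4   0.56  0.59]
(np.float64(461.0), np.float64(392.5), np.float64(150.0)) dp [ 59.7 199.5  25. ] tw [0.001 0.002 0.263]
```

Request:
step_arm(motion=[{"dp": [15, 50, 0], "twist": [0, 0, 0.08], "hand": -1}, {"dp": [30, 100, 0], "twist": [0, 0, 0.16], "hand": -1}, {"dp": [45, 150, 10], "twist": [0, 0, 0.23], "hand": -1}, {"dp": [56, 188, 20], "twist": [0, 0, 0.263], "hand": -1}, {"dp": [60, 199, 25], "twist": [0, 0, 0.263], "hand": -1}])

```text
clock: 20.95
tool_pos: [0.4585, 0.3942, 0.1494]
eef_rot: [0.194, 0.981, 0.001, -0.0]
contact_force: [0.5, -0.4, -1.5]
opening: 0.243
finger_force: 45.0
```

```bash
python3 - <<'E'
from h import *
a=[snap('scene')['pixels'][180:390,85:300,::-1],snap('top')['pixels'][180:270,340:500,::-1]]
a=[cv2.resize(x,(390,380 if i==0 else 220),interpolation=2) for i,x in enumerate(a)]
o=np.zeros((380,780,3),np.uint8); o[:,:390]=a[0]; o[:220,390:]=a[1]
cv2.imwrite('pics/c5.png',cv2.convertScaleAbs(o,alpha=1.5))
E
python3 g.py 461 392.5 60 67.2
```

```text
now [459.  391.4 149. ] yaw y 67.5 t 21.05 op 0.247 F [-0.2 -0.9 -1.1] [-0.66  0.81 -0.21  1.73  0.26  0.63  0.16]
(np.float64(461.0), np.float64(392.5), np.float64(60.0)) dp [-1.4  1.8 89. ] tw [-0.    -0.     0.005]
```

View pics/c5.png

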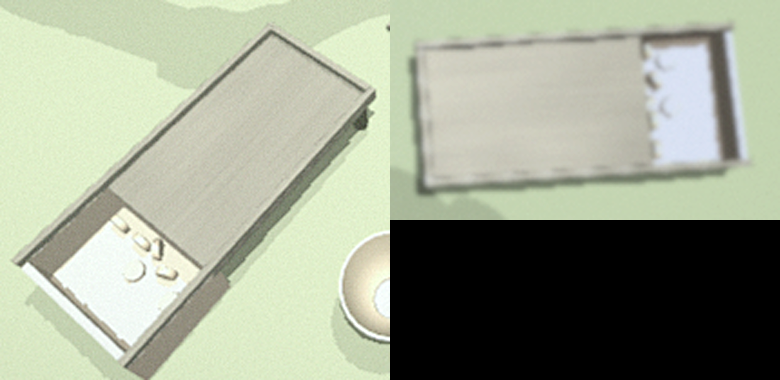

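The deck is bare in both views; all the tablets are in the box by its near wall. Now the scraper goes onto the mat.

Request:
step_arm(motion=[{"dp": [-1.5, 2, 30], "twist": [0, 0, 0.005], "hand": -1}, {"dp": [-1.5, 2, 60], "twist": [0, 0, 0.005], "hand": -1}, {"dp": [-1.5, 2, 80], "twist": [0, 0, 0.005], "hand": -1}, {"dp": [-1.5, 2, 90], "twist": [0, 0, 0.005], "hand": -1}, {"dp": [-1.5, 2, 92], "twist": [0, 0, 0.005], "hand": -1}])

```text
clock: 21.68
tool_pos: [0.4618, 0.3918, 0.0569]
eef_rot: [0.199, 0.98, -0.0, 0.0]
contact_force: [0.1, 0.0, -1.3]
opening: 0.248
finger_force: 45.0
```

Request:
step_arm(motion=[{"dp": [0, 0, 1], "twist": [0, 0, 0], "hand": -1}, {"dp": [0, 0, 2], "twist": [0, 0, 0], "hand": -1}, {"dp": [0, 0, 2.5], "twist": [0, 0, 0], "hand": -1}, {"dp": [0, 0, 2.5], "twist": [0, 0, 0], "hand": -1}])

```text
clock: 22.18
tool_pos: [0.4615, 0.3924, 0.0547]
eef_rot: [0.198, 0.98, 0.0, 0.0]
contact_force: [-0.5, -0.0, -1.1]
opening: 0.245
finger_force: 45.0
```

```bash
python3 g.py 461 392.5 54.7 67.2
```

```text
now [461.5 392.4  54.7] yaw y 67.1 t 22.18 op 0.245 F [-0.5 -0.  -1.1] [-0.69  0.96 -0.16  1.75  0.3   0.46  0.12]
(np.float64(461.0), np.float64(392.5), np.float64(54.7)) dp [ 0.5 -0.1 -0. ] tw [ 0.     0.    -0.002]
```

Request:
step_arm(motion=[{"dp": [0, 0, 0.7], "twist": [0, 0, 0], "hand": -1}, {"dp": [0, 0, 1.2], "twist": [0, 0, 0], "hand": -1}, {"dp": [0, 0, 1.2], "twist": [0, 0, 0], "hand": -1}])

```text
clock: 22.55
tool_pos: [0.4616, 0.3924, 0.0546]
eef_rot: [0.199, 0.98, 0.0, 0.0]
contact_force: [-1.5, -1.8, 9.4]
opening: 0.247
finger_force: 45.1
```

Request:
step_arm(motion=[{"dp": [0, 0, -1], "twist": [0, 0, 0], "hand": 0.2}, {"dp": [0, 0, -1], "twist": [0, 0, 0], "hand": 0.2}, {"dp": [0, 0, -1], "twist": [0, 0, 0], "hand": 0.2}, {"dp": [0, 0, -30], "twist": [0, 0, 0], "hand": 0.2}, {"dp": [0, 0, -90], "twist": [0, 0, 0], "hand": 0.2}])

```text
clock: 23.18
tool_pos: [0.4602, 0.3911, 0.1419]
eef_rot: [0.198, 0.98, -0.002, -0.002]
contact_force: [1.1, 0.6, 1.0]
opening: 0.604
finger_force: 0.0
```

Request:
step_arm(motion=[{"dp": [-30, -120, -10], "twist": [0, 0, 0], "hand": 0.2}, {"dp": [-30, -120, -10], "twist": [0, 0, 0], "hand": 0.2}, {"dp": [-30, -120, -10], "twist": [0, 0, 0], "hand": 0.2}, {"dp": [-30, -120, -10], "twist": [0, 0, 0], "hand": 0.2}])

```text
clock: 23.68
tool_pos: [0.4428, 0.2709, 0.1535]
eef_rot: [0.199, 0.98, 0.001, 0.0]
contact_force: [-0.1, 1.8, -0.6]
opening: 0.601
finger_force: 0.0
```

```bash
python3 -c "
from h import *
snap('scene','s6.png')"; python3 b.py; python3 g.py 600 212 100 94
```

```text
top grip 0 0
block 0 0
knob (array([600.7, 210.2]), array([38.6, 20.1]), 3.5) 98
lid (array([584. , 213.7]), array([207.6, 193.3]), 81.5) 1837
scene grip (array([460.9, 388.8]), array([22.3, 44.4]), 69.0) 156
block (array([460.7, 388.7]), array([40.6, 66.3]), 69.5) 423
knob (array([599.2, 209.4]), array([37.8, 20.9]), 7.5) 140
lid (array([598.4, 210.7]), array([143., 117.]), 4.2) 2183
now [442.5 272.  153.1] yaw y 67.2 t 23.82 op 0.601 F [-0.   0.5 -0.2] [-0.51  0.72 -0.21  1.98  0.31  0.47  0.23]
(np.float64(600.0), np.float64(212.0), np.float64(100.0)) dp [-168.5    5.6   53.1] tw [ 0.002  0.    -0.468]
```

View pics/s6.png

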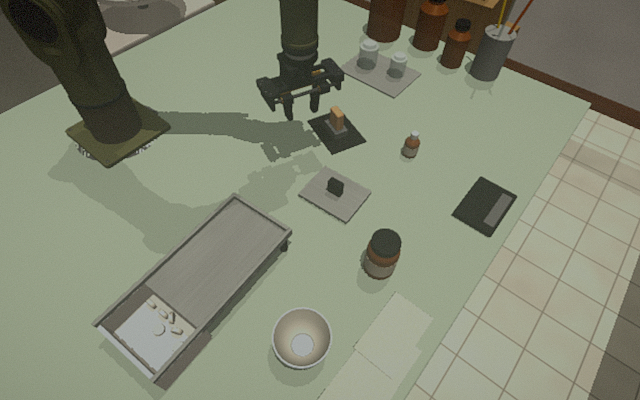

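Request:
step_arm(motion=[{"dp": [-168, 6, 20], "twist": [0, 0, -0.468], "hand": 0.2}, {"dp": [-168, 6, 20], "twist": [0, 0, -0.468], "hand": 0.2}, {"dp": [-168, 6, 40], "twist": [0, 0, -0.468], "hand": 0.2}, {"dp": [-168, 6, 40], "twist": [0, 0, -0.468], "hand": 0.2}, {"dp": [-168, 6, 40], "twist": [0, 0, -0.468], "hand": 0.2}])

```text
clock: 24.45
tool_pos: [0.5985, 0.2119, 0.1129]
eef_rot: [-0.035, 0.999, 0.001, -0.001]
contact_force: [-0.5, 0.6, 0.2]
opening: 0.6
finger_force: 0.0
```

```bash
python3 b.py|grep -E "top|scene|block"; python3 g.py 600 211.5 39.5 94
```

```text
top grip (array([462.1, 389.6]), array([22.4, 43.7]), 66.7) 149
block (array([462.1, 389.8]), array([40.1, 64.2]), 66.9) 347
scene grip 0 0
block 0 0
now [598.3 212.5 113.8] yaw y 94.1 t 24.55 op 0.6 F [ 0.1 -0.2  0. ] [-0.2   0.91 -0.39  1.64  0.49  0.69  0.8 ]
(np.float64(600.0), np.float64(211.5), np.float64(39.5)) dp [-1.7 -1.2 74.3] tw [ 0.001 -0.     0.001]
```

Request:
step_arm(motion=[{"dp": [-1.5, -1, 30], "twist": [0, 0, 0], "hand": 0.2}, {"dp": [-1.5, -1, 55], "twist": [0, 0, 0], "hand": 0.2}, {"dp": [-1.5, -1, 70], "twist": [0, 0, 0], "hand": 0.2}, {"dp": [-1.5, -1, 74], "twist": [0, 0, 0], "hand": 0.2}, {"dp": [-1.5, -1, 74], "twist": [0, 0, 0], "hand": 0.2}])

```text
clock: 25.18
tool_pos: [0.6012, 0.2099, 0.0399]
eef_rot: [-0.034, 0.999, 0.0, 0.0]
contact_force: [0.2, -0.1, 0.4]
opening: 0.6
finger_force: 0.0
```

Request:
step_arm(motion=[{"dp": [0, 0, 0], "twist": [0, 0, 0], "hand": -1}, {"dp": [0, 0, 0], "twist": [0, 0, 0], "hand": -1}, {"dp": [0, 0, 0], "twist": [0, 0, 0], "hand": -1}, {"dp": [0, 0, 0], "twist": [0, 0, 0], "hand": -1}, {"dp": [0, 0, 0], "twist": [0, 0, 0], "hand": -1}], force=45)

```text
clock: 25.8
tool_pos: [0.6013, 0.2101, 0.0397]
eef_rot: [-0.034, 0.999, 0.001, 0.0]
contact_force: [-0.6, 1.5, 2.1]
opening: 0.223
finger_force: 45.0
```

Request:
step_arm(motion=[{"dp": [0, 0, -5], "twist": [0, 0, 0], "hand": -1}, {"dp": [0, 0, -20], "twist": [0, 0, 0], "hand": -1}, {"dp": [0, 0, -50], "twist": [0, 0, 0], "hand": -1}, {"dp": [0, 0, -90], "twist": [0, 0, 0], "hand": -1}, {"dp": [0, 0, -115], "twist": [0, 0, 0], "hand": -1}])

```text
clock: 26.42
tool_pos: [0.6016, 0.2093, 0.157]
eef_rot: [-0.034, 0.999, 0.0, 0.001]
contact_force: [-0.1, -0.2, -3.0]
opening: 0.223
finger_force: 45.0
```

```bash
python3 g.py 557 -280.5 154 94
```

```text
now [601.6 209.3 157. ] yaw y 93.9 t 26.43 op 0.223 F [-0.1 -0.2 -3. ] [-0.18  0.86 -0.42  1.61  0.46  0.77  0.83]
(np.float64(557.0), np.float64(-280.5), np.float64(154.0)) dp [  77.8 -485.6    2.6] tw [ 0.001  0.002 -0.002]
```

Request:
step_arm(motion=[{"dp": [4, -25, 0], "twist": [0, 0, 0], "hand": -1}, {"dp": [12, -75, 0], "twist": [0, 0, 0], "hand": -1}, {"dp": [20, -125, 0], "twist": [0, 0, 0], "hand": -1}, {"dp": [28, -175, 0], "twist": [0, 0, 0], "hand": -1}, {"dp": [36, -225, 0], "twist": [0, 0, 0], "hand": -1}])

```text
clock: 27.05
tool_pos: [0.5802, -0.0197, 0.1551]
eef_rot: [-0.034, 0.999, -0.0, 0.0]
contact_force: [0.8, 0.3, -2.7]
opening: 0.219
finger_force: 45.0
```

Request:
step_arm(motion=[{"dp": [8, -50, 0], "twist": [0, 0, 0], "hand": -1}, {"dp": [16, -100, 0], "twist": [0, 0, 0], "hand": -1}, {"dp": [24, -150, 0], "twist": [0, 0, 0], "hand": -1}, {"dp": [32, -200, 0], "twist": [0, 0, 0], "hand": -1}, {"dp": [38, -240, 0], "twist": [0, 0, 0], "hand": -1}])

```text
clock: 27.68
tool_pos: [0.5578, -0.2628, 0.1549]
eef_rot: [-0.033, 0.999, -0.001, -0.0]
contact_force: [0.4, -0.2, -1.8]
opening: 0.219
finger_force: 45.0
```

```bash
python3 g.py 557.5 -281 120 94
```

```text
now [ 557.8 -262.8  154.9] yaw y 93.8 t 27.68 op 0.219 F [ 0.4 -0.2 -1.8] [ 0.64  0.85 -0.5   1.67  0.55  0.76  1.51]
(np.float64(557.5), np.float64(-281.0), np.float64(120.0)) dp [  1.5 -18.1  35. ] tw [-0.001 -0.001 -0.004]
```

Request:
step_arm(motion=[{"dp": [1.5, -10, 0], "twist": [0, 0, -0.004], "hand": -1}, {"dp": [1.5, -18, 10], "twist": [0, 0, -0.004], "hand": -1}, {"dp": [1.5, -18, 25], "twist": [0, 0, -0.004], "hand": -1}, {"dp": [1.5, -18, 35], "twist": [0, 0, -0.004], "hand": -1}, {"dp": [1.5, -18, 35], "twist": [0, 0, -0.004], "hand": -1}])

```text
clock: 28.3
tool_pos: [0.5581, -0.2761, 0.1179]
eef_rot: [-0.037, 0.999, 0.001, -0.001]
contact_force: [0.4, 0.1, -1.7]
opening: 0.225
finger_force: 45.0
```

```bash
python3 g.py 557.5 -281 93 94; python3 - <<'E'
from h import *
s=snap('scene','s7.png'); C=cloud(s); P=C[sel(C,(.47,.64),(-.37,-.21),(.082,.105))]; 
P=P[np.abs(P[:,2]-np.median(P[:,2]))<.02]; print(rect(P),len(P),np.percentile(P[:,2],[5,50,95]))
E
```

```text
now [ 558.1 -276.1  117.9] yaw y 94.3 t 28.3 op 0.225 F [ 0.4  0.1 -1.7] [ 0.64  0.91 -0.47  1.67  0.58  0.71  1.52]
(np.float64(557.5), np.float64(-281.0), np.float64(93.0)) dp [ 0.9 -4.8 24.9] tw [ 0.002 -0.002  0.004]
(array([ 556.1, -277.4]), array([144.1, 114.1]), 4.2) 3112 [0.08765697 0.08985184 0.09213213]
```

View pics/s7.png

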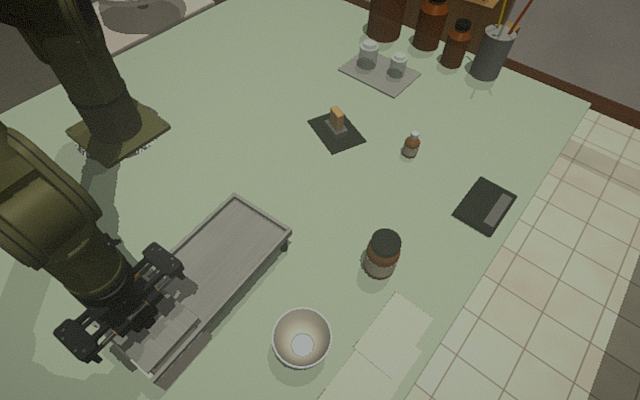

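Request:
step_arm(motion=[{"dp": [0, 0, 0], "twist": [0, 0, 0], "hand": -1}, {"dp": [0, 0, 0], "twist": [0, 0, 0], "hand": -1}])

```text
clock: 28.6
tool_pos: [0.559, -0.2777, 0.1197]
eef_rot: [-0.036, 0.999, -0.0, 0.0]
contact_force: [0.3, -0.2, -2.1]
opening: 0.226
finger_force: 45.0
```

```bash
python3 g.py 557.5 -280.3 93 94
```

```text
now [ 559.  -277.7  119.7] yaw y 94.1 t 28.6 op 0.226 F [ 0.3 -0.2 -2.1] [ 0.64  0.91 -0.47  1.67  0.58  0.71  1.52]
(np.float64(557.5), np.float64(-280.3), np.float64(93.0)) dp [ 1.7 -2.5 26.7] tw [-0.     0.001  0.003]
```

Request:
step_arm(motion=[{"dp": [1.5, -2.5, 0], "twist": [0, 0, 0.003], "hand": -1}, {"dp": [1.5, -2.5, 10], "twist": [0, 0, 0.003], "hand": -1}, {"dp": [1.5, -2.5, 16], "twist": [0, 0, 0.003], "hand": -1}, {"dp": [1.5, -2.5, 20], "twist": [0, 0, 0.003], "hand": -1}, {"dp": [1.5, -2.5, 22], "twist": [0, 0, 0.003], "hand": -1}])

```text
clock: 29.22
tool_pos: [0.5572, -0.2802, 0.0968]
eef_rot: [-0.035, 0.999, 0.0, -0.0]
contact_force: [-0.4, -0.2, -1.7]
opening: 0.222
finger_force: 45.0
```

Request:
step_arm(motion=[{"dp": [0, 0, 2], "twist": [0, 0, 0], "hand": -1}, {"dp": [0, 0, 4], "twist": [0, 0, 0], "hand": -1}, {"dp": [0, 0, 5], "twist": [0, 0, 0], "hand": -1}, {"dp": [0, 0, 5], "twist": [0, 0, 0], "hand": -1}])

```text
clock: 29.72
tool_pos: [0.5575, -0.2803, 0.0936]
eef_rot: [-0.035, 0.999, -0.0, 0.0]
contact_force: [-3.0, 0.2, 6.4]
opening: 0.223
finger_force: 45.0
```

Request:
step_arm(motion=[{"dp": [0, 0, -0.5], "twist": [0, 0, 0], "hand": 0.2}, {"dp": [0, 0, -0.5], "twist": [0, 0, 0], "hand": 0.2}, {"dp": [0, 0, -0.5], "twist": [0, 0, 0], "hand": 0.2}, {"dp": [0, 0, -30], "twist": [0, 0, 0], "hand": 0.2}, {"dp": [0, 0, -80], "twist": [0, 0, 0], "hand": 0.2}])

```text
clock: 30.35
tool_pos: [0.5561, -0.28, 0.1714]
eef_rot: [-0.035, 0.999, 0.001, -0.002]
contact_force: [0.5, 0.4, 0.6]
opening: 0.601
finger_force: 0.0
```

Request:
step_arm(motion=[{"dp": [40, 150, -80], "twist": [0, 0, 0], "hand": 0.2}, {"dp": [60, 220, -80], "twist": [0, 0, 0], "hand": 0.2}, {"dp": [60, 240, -80], "twist": [0, 0, 0], "hand": 0.2}, {"dp": [60, 260, -80], "twist": [0, 0, 0], "hand": 0.2}, {"dp": [60, 260, -80], "twist": [0, 0, 0], "hand": 0.2}])

```text
clock: 30.98
tool_pos: [0.4788, -0.0214, 0.2533]
eef_rot: [-0.037, 0.999, 0.001, 0.001]
contact_force: [0.2, -0.3, 0.2]
opening: 0.596
finger_force: 0.0
```

```bash
python3 - <<'E'
from h import *
for n in ('top','scene'):
    s=snap(n,n+'8.png'); C=cloud(s)
    P=C[sel(C,(.52,.6),(-.32,-.24),(.095,.14))]; print(n,'knob',rect(P) if len(P) else 0,len(P),P[:,2].max() if len(P) else 0)
    Q=C[sel(C,(.5,.61),(-.33,-.23),(.05,.08))]
    if len(Q)>50: A=np.c_[Q[:,:2]-[.556,-.281],np.ones(len(Q))]; print('plate',np.linalg.lstsq(A,Q[:,2],rcond=None)[0].round(4),len(Q))
    P=C[sel(C,(.38,.56),(.28,.48),(.014,.1))]; print('scraper',rect(P) if len(P) else 0,len(P))
E
```

```text
top knob (array([ 556.2, -280.8]), array([35.8, 19.7]), 1.5) 113 0.11195338713477665
plate [-0.0001  0.0039  0.068 ] 1121
scraper (array([462.2, 389.4]), array([40.5, 64.5]), 67.9) 347
scene knob (array([ 556.6, -281.5]), array([38. , 19.9]), 4.4) 278 0.10891243894834302
plate [ 0.001  -0.      0.0659] 3064
scraper (array([460.3, 389.8]), array([41.2, 66.9]), 68.8) 422
```

View pics/scene8.png

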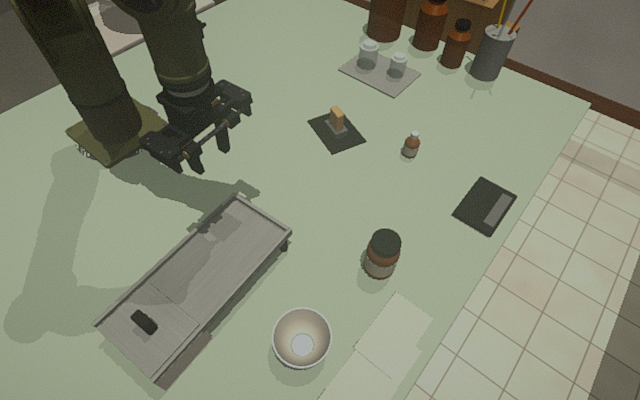

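The lid is seated and flat with its plate top at 66 mm (knob at pixel (144,321)). The deck is empty, and the scraper stands on its mat (pixel (336,122)), about 3 mm from the centre.

```bash
python3 -c "
from plant import r
print(r.finish_job())"
```

```text
the job is handed in; nothing more can be done
None
```

The job is done and handed in: all seven tablets are in the catch box, the scraper stands upright about 3 mm from the middle of its mat, the lid is seated flat on the box, and the bystanders were left where they were.

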